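Show the mould marker to the inspection camera with a sprung mirror

ROBOT

A 6-joint arm with a two-finger parallel gripper is mounted at the origin on the work surface. World frame = base frame: x ahead of the robot, y to its left, z up, the work surface at z = 0. Lengths are in m, angles in degrees, forces in N, time in s.
With the tool pointing down it reaches from about 0.4 to 0.825 m from the base axis. Payload 7 kg.
Tool frame: the origin (TCP) lies midway between the tips of the shut fingers; the grasp point (between the pads) lies ctrl.tcp_to_grasp behind it (ctrl.tcp_to_grasp is the distance from the TCP to the grasp point, in m); y points along the fingers, z is the direction in which the jaws open and shut, and the axes are right-handed (so a half turn about y gives the same grasp; the last joint's range is limited). The gripper opens to 88 mm and grips with 3 to 60 N. Pads are 19 mm wide; open, the fingers measure 130 mm over their backs; the gripper's body (78 mm by 193 mm) begins 47 mm behind the grasp point.
Start: joints at [-56.373, 20.546, 0.682, 0, -70.136, -16.507], TCP at [0.199, -0.645, 0.227] pointing down, gripper open.
Joint ranges: [-176.03, 176.03], [-82.01, 121.73], [-58.28, 71.71], [-173.87, 95.51], [-174.79, -0.11], [-173.66, 173.66]. Speed limits (degrees/s): [136.94, 136.94, 172.46, 180, 180, 180].

INTERFACE

Orientations are given as [roll, pitch, yaw] about the fixed x, y, z axes, in that order (R = Rz(yaw) Ry(pitch) Rx(roll)).
In Python, from plant import ctrl, snapshot, silhouettes gives the robot as it stands.
- The arm moves only by the shell command python3 -m pendant 'ROWS'. ROWS is JSON, a list that holds one entry, the list of rows, each a list of 7 numbers: the shift along the tool's x, y, z in cm, then the turn, a rotation vector about the tool's x, y, z in degrees, then the opening, from 0 (shut) to 1 (fully open). In form: [[[x, y, z, rx, ry, rz, hand], ...]]. A call has 1 to 12 rows; each row shifts and turns the commanded pose from where the row before left it, along the tool's axes as they then stand; what a row does not reach is not made up. A row lasts 1/12 s, in which the tool goes at most 41.7 mm and 7.16 degrees, less where a joint would pass 70% of its speed; a pose out of reach is approached as far as the arm can. A call with a gripper value outside its range is refused whole. The fingers move at their own pace and stop on an object; the grip force is fixed at half the most. Time passes only in rows, so rows that do not move let the fingers close. It gives the time, the measured TCP pose, the force and the opening at its end, in the units of the state.
- ctrl.get_obs(): the state, without advancing time (a new reading comes with each control period).
- snapshot(name): name is "scene" or "top" or "wrist"; returns a dict with "image" (384x512x3 uint8, red, green, blue), "camera_matrix" (3x3 intrinsics, pixels), "dist_coeffs" ([k1, k2, p1, p2, k3] as OpenCV has them; the pictures are not rectified), "eye" and "orientation" of the camera in the world; the wrist camera has in their place "mount" (4x4, takes a point from camera to tool coordinates, whose origin is the TCP and whose axes are the tool frame's). Camera axes: x right, y down, z forward; pixel columns grow to the right and rows downward; lengths in m; the calibration is good to about 2 mm. A picture is of the moment at which its call begins: read the wrist's pose just before it. There is no depth.
- ctrl.close_job(): hands the job in, once; it reports no verdict.
Trained networks look in a picture, given as the dict that the camera call returned (one of the last four; its "shot" number tells which), for a name from the list of things; names that differ only in an ending like _2 or _b are one class to them, and where a whole thing is asked for, a point or a joint stands for the part that bears it (a point fixed in the world has none). Each returns a list of dicts, best first, with "confidence" (0 to 1); they miss things now and then, are a little off and sometimes report something else, mostly with a low value. They report only what shows in the picture. A call takes as long as a camera call. They do not tell look-alikes from the thing itself.
- silhouettes(picture, thing): "mask" (384x512 bool, what is visible of it) and "bbox" ([left, top, width, height] in pixels, round what is visible of it).
The state is a dict: "clock": time; "joint_pos": joint angles; "qvel": joint speeds; "tau": joint torques, N m; "tool_pos": TCP position; "orientation": TCP orientation; "force": force on the tool from outside, world axes, zero at the start; "moment": the same for the moment, N m; "opening": finger opening in m.
Only numpy, scipy, OpenCV 4.12 (cv2) and the standard library are available. Lean on these libraries where they do the work, as an engineer would, in place of code of your own. Each camera call takes 0.05 s, during which the arm holds its last target.

TASK

Wake the inspection camera by pressing its three keys fully down one at a time, green, then yellow, then blue, letting each come up before the next. Then turn the spring-return mirror by the black handle on its top until the camera's red sighting line, bounced off the mirror, points at the middle of the orange marker on the graphite mould, and hold it still there: finish with the fingers still holding the handle, as the mirror swings back if let go. Leave the crucible, the two lead sinkers and the spatula where they are.

Things in the scene. Friction and masses are not known exactly. Their poses are not given: they have to be found in the camera images.
- keypad: fixed grey control pad, 74 x 190 mm, 20 mm high, with the three keys in a row along its y axis, 58 mm apart; origin at the centre of its underside
- key_green_top (a point): centre of the top face of the green key, a round push button 28 mm across; at rest this point is 42 mm above the bench. Its black collar is 44 mm across. Which key stands in which of the three places changes.
- key_green (a joint): travel of the green key in m: 0 up, 0.006 fully down; counts as pressed beyond 0.0042. Its spring takes 1.5 N to start and 5 N at the bottom and brings it up again when released.
- key_yellow_top (a point): centre of the top face of the yellow key, a round push button 28 mm across; at rest this point is 42 mm above the bench. Its black collar is 44 mm across. Which key stands in which of the three places changes.
- key_yellow (a joint): travel of the yellow key in m: 0 up, 0.006 fully down; counts as pressed beyond 0.0042. Its spring takes 1.5 N to start and 5 N at the bottom and brings it up again when released.
- key_blue_top (a point): centre of the top face of the blue key, a round push button 28 mm across; at rest this point is 42 mm above the bench. Its black collar is 44 mm across. Which key stands in which of the three places changes.
- key_blue (a joint): travel of the blue key in m: 0 up, 0.006 fully down; counts as pressed beyond 0.0042. Its spring takes 1.5 N to start and 5 N at the bottom and brings it up again when released.
- station: fixed inspection station. Origin at bench height on the mirror's upright pivot axis. A grey camera (55 x 46 x 44 mm, top 88 mm above the bench) stands on an aluminium rail 205 mm from the pivot, 50 degrees clockwise (from above) from the station's x axis; its lens looks level at the pivot. A fixed red strip on the rail shows its outgoing line of sight
- mirror: upright mirror plate 76 mm wide, 6 mm thick, 34 to 90 mm above the bench, on an upright pivot; turns 0 to 1.25 rad counter-clockwise (from above) from rest. Origin on the pivot axis at bench height; x axis: where the shiny face (on the axis) looks, at rest 40 degrees clockwise from the station's x axis. A spring turns it back: 0.03 N m at rest plus 0.12 N m per rad
- handle_mid (a point): point on the pivot axis, 116 mm above the bench, inside the black handle on top of the mirror: an upright bar that turns with it, centred on the pivot, 12 mm thick (along the mirror's x axis), 44 mm long (along its y axis), from 89 to 133 mm above the bench
- sight: the camera's line of sight after the bounce, seen as a red strip on the bench from 50 to 210 mm from the pivot (cannot be touched). Origin on the pivot axis at bench height, x axis along the line, away from the mirror. It turns twice as far as the mirror, the same way; at rest it lies 30 degrees clockwise (from above) from the station's x axis
- mould: fixed graphite mould, dark grey block 68 x 110 x 98 mm in an aluminium cradle 76 x 116 mm; origin at the centre of its underside, its front (-x) face turned roughly to the mirror
- marker (a point): centre of the orange marker disc, 36 mm across, on the mould's front face, 62 mm above the bench, 150 to 230 mm from the pivot axis. An orange stripe 10 mm wide on the block's top edge, straight above the disc, shows its place from above. The camera sees it in the mirror when the line of sight after the bounce points at it.
- crucible: loose white ceramic crucible, a bowl 76 mm across and 75 mm high, bystander; origin at the centre of its underside
- sinker_a: loose lead sinker, a cone 38 mm across and 50 mm high, bystander; origin at the centre of its underside
- sinker_b: the other lead sinker, the same
- spatula: loose steel spatula 280 mm long lying along its x axis, bystander; origin under its middle
There are look-alikes about, which are no part of the job. Of the things that look like the mould, take the one that is farthest to the robot's left at the start.

How it is judged:
By the outcome, as a careful person would: the job done as asked, in the order asked, and still so for the second after the job is handed in, while the arm keeps its last pose, push and grip.
It also fails if it takes over 48 s, if anything falls off the work surface, if the arm or the gripper's body presses on something with over 40 N, if the wrist force passes 120 N, or if a joint passes its speed limit or range.

## Working session

There is one attempt and no reset: what is moved stays moved. The work goes in short steps, Python scripts to look and compute and a shell command to move; the robot and the scene stay as the last step left them, time stands still between calls to the robot, and variables do not carry over. Pictures are saved under pics/ and viewed, and the job is handed in when it is done.

```bash
ls; mkdir -p pics
python3 - <<'E'
from plant import ctrl, snapshot, silhouettes
import cv2, numpy as np
o=ctrl.get_obs(); print(o); print(ctrl.tcp_to_grasp)
for n in ["scene","top"]:
    s=snapshot(n); cv2.imwrite(f"pics/{n}0.png",s["image"][:,:,::-1])
    print(n,s["camera_matrix"],s["dist_coeffs"],s["eye"],s["orientation"])
E
```

```text
pics
{'clock': 0.0, 'joint_pos': array([-5.63727046e+01,  2.05919048e+01,  6.33895835e-01, -2.02614952e-02,
       -7.01373259e+01, -1.65065419e+01]), 'qvel': array([-0.1112767 , -0.0109769 ,  0.07653237,  0.02967304,  0.00204037,
       -0.05776091]), 'tau': array([ 1.96751098e-03, -5.82718635e+01,  2.93060446e+01,  6.99743092e+00,
        6.93333917e-03, -1.54333497e-04]), 'tool_pos': array([ 0.19853244, -0.6446214 ,  0.22561789]), 'orientation': array([-8.99031819e+01,  8.82755671e-03,  1.71138610e+01]), 'force': array([ 0.31254819, -0.48662658,  0.24741774]), 'moment': array([0.03991062, 0.01509449, 0.01071793]), 'opening': 0.08728037099390996}
0.0188
scene [[352.51667148   0.         262.06412473]
 [  0.         352.51667148 192.19532601]
 [  0.           0.           1.        ]] [0.00045076 0.         0.         0.         0.        ] [ 1.34905016 -0.32928569  0.92799074] [-134.24463888    1.10746882   59.66544289]
top [[407.0889067    0.         256.00249081]
 [  0.         407.0889067  188.08244167]
 [  0.           0.           1.        ]] [-0.12719232  0.          0.          0.          0.        ] [0.47266774 0.09472579 1.20071684] [-173.5532618    -0.64944936  -89.07589221]
```

View pics/scene0.png

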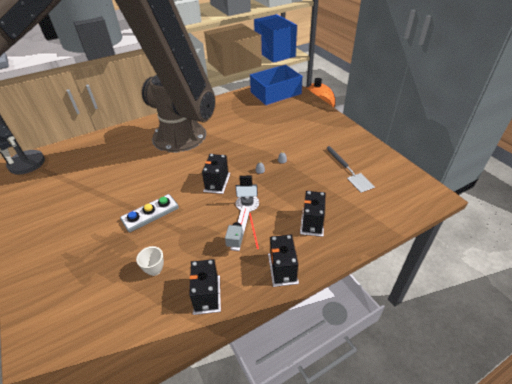

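View pics/top0.png

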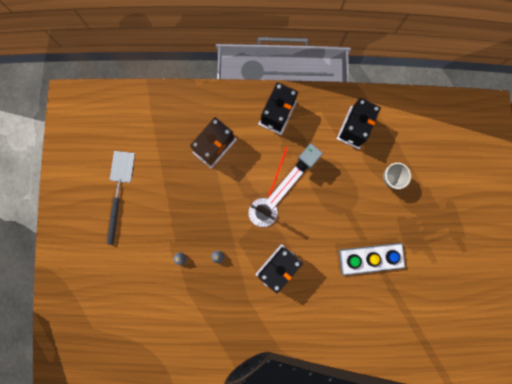

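```bash
cat > h.py <<'E'
import numpy as np, cv2
from scipy.spatial.transform import Rotation as Rn
from plant import ctrl, snapshot, silhouettes
def campose(s):
    if "mount" in s:
        o=s["_obs"]; T=np.eye(4); T[:3,:3]=Rn.from_euler('xyz',o['orientation'],degrees=True).as_matrix(); T[:3,3]=o['tool_pos']
        M=T@np.array(s["mount"]); return M[:3,:3],M[:3,3]
    return Rn.from_euler('xyz',s["orientation"],degrees=True).as_matrix(),np.array(s["eye"])
def shot(n,f=None):
    o=ctrl.get_obs(); s=snapshot(n); s["_obs"]=o
    if f: cv2.imwrite(f"pics/{f}.png",s["image"][:,:,::-1])
    return s
def onz(s,uv,z):
    uv=np.atleast_2d(np.array(uv,float))
    p=cv2.undistortPoints(uv[:,None],s["camera_matrix"],np.array(s["dist_coeffs"]))[:,0]
    R,e=campose(s); d=np.c_[p,np.ones(len(p))]@R.T
    return e+d*((z-e[2])/d[:,2])[:,None]
def proj(s,P):
    R,e=campose(s); P=(np.atleast_2d(P)-e)@R
    return cv2.projectPoints(P,np.zeros(3),np.zeros(3),s["camera_matrix"],np.array(s["dist_coeffs"]))[0][:,0]
E
python3 - <<'E'
from h import *
s=shot("top"); im=s["image"]
for n in ["key_green_top","key_yellow_top","key_blue_top","keypad","mirror","handle_mid","mould","marker","sight","crucible","sinker_a","spatula","station"]:
    try:
        for r in silhouettes(s,n)[:5]:
            m=r["mask"]; v,u=np.nonzero(m); c=(u.mean(),v.mean())
            z={"k":.042,"h":.133}.get(n[0],0.098 if n in("mould","marker") else 0)
            print(n,round(r["confidence"],2),r["bbox"],np.round(c,1),m.sum(),np.round(onz(s,c,z)[0],4))
    except Exception as e: print(n,e)
c=cv2.resize(im[120:290,170:420],None,fx=3.2,fy=3.2,interpolation=cv2.INTER_CUBIC); cv2.imwrite("pics/topz.png",c[:,:,::-1])
E
```

```text
key_green_top 0.34 [384.3, 162.9, 28.5, 25.3] [396.8 175.9] 572 [ 0.647  -0.3284  0.042 ]
key_yellow_top 0.59 [350.4, 253.4, 6.7, 12.8] [354.5 261.4] 76 [ 0.3986 -0.2001  0.042 ]
key_yellow_top 0.46 [367.5, 256.4, 13.8, 10.0] [374.6 258.9] 69 [ 0.4058 -0.2587  0.042 ]
keypad 0.57 [340.3, 246.6, 64.4, 27.2] [371.  257.8] 994 [ 0.409  -0.2483  0.042 ]
handle_mid 0.67 [250.2, 205.2, 23.6, 14.4] [262.6 210.8] 132 [0.5337 0.0662 0.133 ]
handle_mid 0.67 [390.5, 250.8, 6.1, 14.2] [393.4 256.5] 78 [ 0.4174 -0.2824  0.133 ]
handle_mid 0.25 [383.0, 161.5, 29.1, 27.0] [396.8 175.9] 577 [ 0.6333 -0.2952  0.133 ]
mould 0.81 [257.4, 243.6, 44.3, 51.2] [278.4 268.9] 1203 [0.3803 0.0205 0.098 ]
mould 0.69 [334.9, 101.7, 44.1, 50.7] [358.6 123. ] 1277 [ 0.787  -0.2018  0.098 ]
mould 0.68 [189.0, 117.8, 50.5, 50.3] [213.5 142.7] 1358 [0.7218 0.2038 0.098 ]
mould 0.57 [256.7, 82.3, 38.9, 52.2] [277.9 107.8] 1230 [0.8253 0.0264 0.098 ]
marker 0.9 [193.4, 114.8, 41.3, 53.1] [213.8 142. ] 1279 [0.7238 0.203  0.098 ]
marker 0.72 [261.3, 82.0, 32.9, 54.8] [277.9 108.4] 1215 [0.8233 0.0265 0.098 ]
marker 0.6
[... 279 characters left out ...]
2 210.5] 132 [0.5422 0.0641 0.    ]
crucible 0.66 [382.1, 160.5, 31.6, 27.2] [396.7 175.7] 593 [ 0.6538 -0.3435  0.    ]
sinker_a 0.65 [338.5, 246.8, 62.3, 29.0] [370.6 258.2] 1100 [ 0.4055 -0.2594  0.    ]
sinker_a 0.52 [171.9, 254.5, 15.6, 7.7] [179.4 258.3] 144 [0.3976 0.3043 0.    ]
spatula 0.75 [108.2, 150.7, 27.1, 92.7] [118.9 184.1] 933 [0.6133 0.4954 0.    ]
spatula 0.35 [340.8, 244.2, 61.4, 30.7] [371.2 258.5] 1098 [ 0.4047 -0.2614  0.    ]
spatula 0.34 [210.6, 251.4, 12.9, 10.6] [217.7 255.7] 106 [0.4076 0.192  0.    ]
spatula 0.32 [251.4, 207.5, 26.1, 13.1] [263.7 211.5] 171 [0.5394 0.0595 0.    ]
station 0.76 [256.0, 143.7, 65.4, 75.6] [288.1 181.8] 1147 [ 0.6289 -0.012   0.    ]
```

View pics/topz.png

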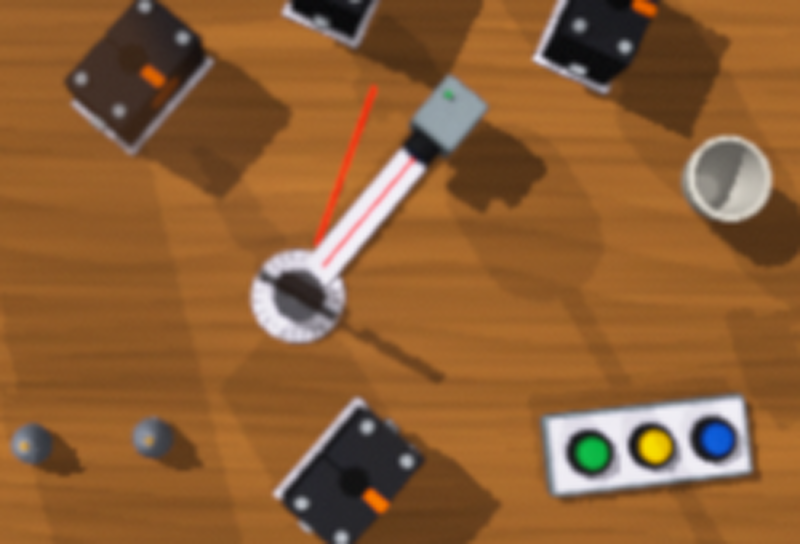

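```bash
cat >> h.py <<'E'
def comps(s,lo,hi,amin=8):
    hsv=cv2.cvtColor(s["image"],cv2.COLOR_RGB2HSV); m=cv2.inRange(hsv,np.array(lo),np.array(hi))
    n,l,st,c=cv2.connectedComponentsWithStats(m)
    return [(st[i,4],c[i],l==i) for i in range(1,n) if st[i,4]>=amin]
def tri(obs):
    A=np.zeros((3,3));b=np.zeros(3)
    for s,uv in obs:
        R,e=campose(s); p=cv2.undistortPoints(np.array(uv,float).reshape(1,1,2),s["camera_matrix"],np.array(s["dist_coeffs"]))[0,0]
        d=R@np.array([*p,1]); d/=np.linalg.norm(d); Q=np.eye(3)-np.outer(d,d); A+=Q;b+=Q@e
    return np.linalg.solve(A,b)
E
python3 - <<'E'
from h import *
t=shot("top"); s=shot("scene")
C={"green":((45,120,60),(85,255,255)),"yellow":((22,150,120),(35,255,255)),"blue":((105,150,100),(125,255,255)),"red":((0,190,150),(7,255,255)),"orange":((8,200,180),(14,255,255))}
for k,(lo,hi) in C.items():
    for n,im in(("top",t),("scene",s)):
        for a,c,m in comps(im,lo,hi):
            z=.042 if k in("green","yellow","blue") else .098 if k=="orange" else 0
            print(k,n,a,np.round(c,1),np.round(onz(im,c,z)[0],4))
c=cv2.resize(s["image"][140:320,110:340],None,fx=3.3,fy=3.3,interpolation=cv2.INTER_CUBIC); cv2.imwrite("pics/scz.png",c[:,:,::-1])
E
```

```text
green top 100 [354.6 261.1] [ 0.3994 -0.2005  0.042 ]
green scene 45 [163.1 200.2] [ 0.407  -0.2046  0.042 ]
yellow top 88 [374.4 259. ] [ 0.4055 -0.2581  0.042 ]
yellow scene 46 [148.1 207.3] [ 0.4128 -0.2612  0.042 ]
blue top 83 [393.7 256.7] [ 0.4123 -0.3153  0.042 ]
blue scene 1243 [277.9  36.6] [-0.6558  0.9448  0.042 ]
blue scene 1240 [277.9  83.3] [-0.1109  0.6018  0.042 ]
blue scene 17 [254.4  89.4] [-0.1203  0.465   0.042 ]
blue scene 48 [132.2 214.8] [ 0.4192 -0.3186  0.042 ]
red top 93 [277.9 170.5] [0.6624 0.0189 0.    ]
orange top 19 [287.4 105.7] [ 8.318e-01 -3.000e-04  9.800e-02]
orange top 16 [370.9 121.7] [ 0.792  -0.2374  0.098 ]
orange top 18 [217.5 143.5] [0.7196 0.1927 0.098 ]
orange top 10 [280.4 159.5] [0.6778 0.0184 0.098 ]
orange top 10 [276.5 170.5] [0.647  0.0288 0.098 ]
orange top 10 [278.4 172.5] [0.6415 0.0235 0.098 ]
orange top 15 [271.6 184. ] [0.6094 0.0418 0.098 ]
orange top 19 [286.8 275.8] [ 0.3623 -0.0023  0.098 ]
```

View pics/scz.png

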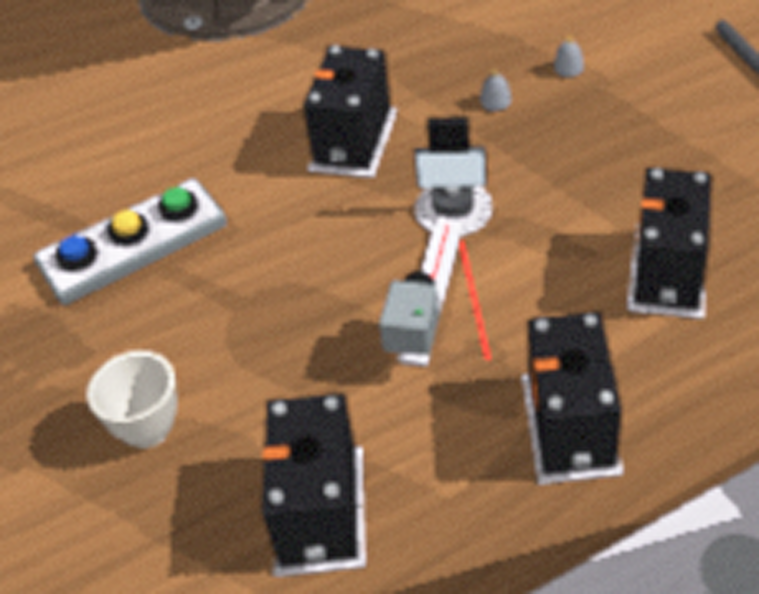

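```bash
python3 -m pendant '[[[2.7,0.5,3.02,0,0,0,0],[2.7,0.5,3.02,0,0,0,0],[2.7,0.5,3.02,0,0,0,0],[2.7,0.5,3.02,0,0,0,0],[2.7,0.5,3.02,0,0,0,0],[2.7,0.5,3.02,0,0,0,0],[2.7,0.5,3.02,0,0,0,0],[2.7,0.5,3.02,0,0,0,0],[2.7,0.5,3.02,0,0,0,0],[2.7,0.5,3.02,0,0,0,0],[2.7,0.5,3.02,0,0,0,0],[0,0,0,0,0,0,0]]]'
python3 - <<'E'
from h import *
w=shot("wrist","w1"); print(np.round(w["mount"],3)); print(w["_obs"]["tool_pos"],w["_obs"]["orientation"],w["_obs"]["opening"])
C={"green":((45,120,60),(85,255,255)),"yellow":((22,150,120),(35,255,255)),"blue":((105,150,100),(125,255,255))}
for k,(lo,hi) in C.items():
    for a,c,m in comps(w,lo,hi,50): print(k,a,np.round(c,1),np.round(onz(w,c,.042)[0],4))
E
```

```text
clock: 1.9
tool_pos: [0.387, -0.2353, 0.1714]
orientation: [-90.0, -0.1, 17.4]
force: [-0.7, -0.8, -0.2]
opening: 0.0131
[[ 0.     0.965  0.264 -0.071]
 [-0.001 -0.264  0.965 -0.158]
 [ 1.    -0.001  0.001  0.   ]
 [ 0.     0.     0.     1.   ]]
[ 0.38695565 -0.23534913  0.17139206] [-8.99915720e+01 -7.83223344e-02  1.74297362e+01] 0.013133912242463226
```

View pics/w1.png

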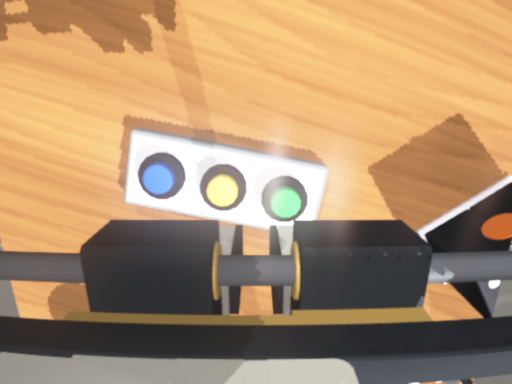

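Run:
```python
from h import *
w=shot("wrist"); 
C={"green":((50,60,60),(85,255,255)),"yellow":((20,130,150),(30,255,255)),"blue":((100,120,80),(125,255,255))}
for k,(lo,hi) in C.items():
    for a,c,m in comps(w,lo,hi,150):
        q=cv2.minEnclosingCircle(np.argwhere(m)[:,::-1].astype(np.float32)); print(k,a,np.round(c,1),q,np.round(onz(w,[c,q[0]],.042),4))
print(proj(w,w["_obs"]["tool_pos"]),w["_obs"]["opening"],w["_obs"]["tool_pos"])
t=shot("top","t2");s=shot("scene","s2")
```

```text
green 571 [289.8 204.7] ((287.2368469238281, 203.92762756347656), 15.079571723937988) [[ 0.3982 -0.2013  0.042 ]
 [ 0.3982 -0.2037  0.042 ]]
yellow 657 [377.2 315.4] ((374.8222351074219, 316.0), 45.222137451171875) [[ 0.4833 -0.0772  0.042 ]
 [ 0.4846 -0.0794  0.042 ]]
[[255.37954312 241.54318209]] 0.009406949411449388 [ 0.38618365 -0.23723806  0.17168596]
```

View pics/s2.png

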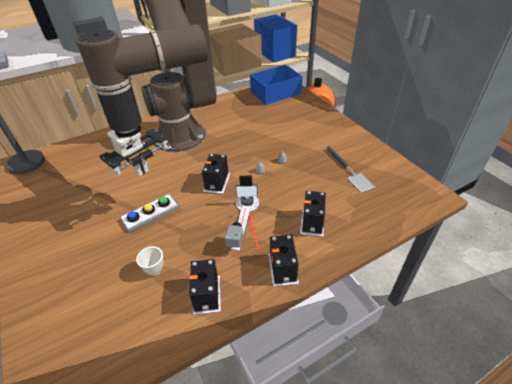

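```bash
python3 -m pendant '[[[0.57,2.5,0.74,0,0,0,0],[0.57,2.5,0.74,0,0,0,0],[0.57,2.5,0.74,0,0,0,0],[0.57,2.5,0.74,0,0,0,0],[0,1.0,0,0,0,0,0],[0,0,0,0,0,0,0],[0,0,0,0,0,0,0]]]'
python3 - <<'E'
from h import *
w=shot("wrist","w3");print(w["_obs"]["tool_pos"],w["_obs"]["orientation"],w["_obs"]["opening"],w["_obs"]["force"]);print(proj(w,w["_obs"]["tool_pos"]))
print(proj(w,[[.399,-.202,.042],[.4055,-.258,.042],[.4123,-.3153,.042]]))
E
```

```text
clock: 2.68
tool_pos: [0.3972, -0.2063, 0.0614]
orientation: [-90.0, 0.1, 17.0]
force: [0.6, 0.3, 0.3]
opening: 0.0004
[ 0.39721225 -0.20634412  0.06142058] [-8.99857062e+01  8.41254131e-02  1.70121367e+01] 0.0003623840382196767 [0.568747   0.30626524 0.3117398 ]
[[255.37169212 241.54478673]]
[[261.80562356 232.32240321]
 [162.87479467 215.21227172]
 [ 63.81622266 197.51503774]]
```

View pics/w3.png

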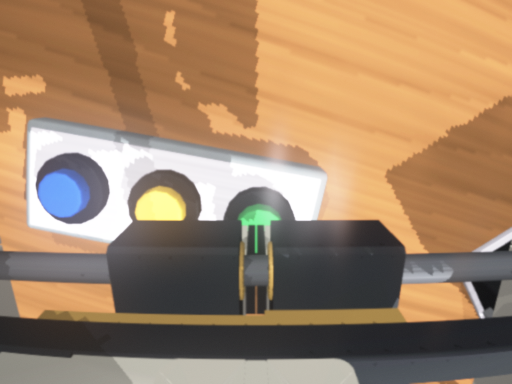

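```bash
python3 -m pendant '[[[0.3,0.8,0.37,0,0,0,0],[0,0.9,0,0,0,0,0],[0,0.5,0,0,0,0,0],[0,0.2,0,0,0,0,0],[0,0,0,0,0,0,0],[0,0,0,0,0,0,0]]]'
```

```text
clock: 3.23
tool_pos: [0.4003, -0.2009, 0.0382]
orientation: [-90.0, -0.1, 17.1]
force: [0.8, -1.4, 4.2]
opening: 0.0004
```

```bash
python3 -m pendant '[[[0,0.2,0,0,0,0,0],[0,0.1,0,0,0,0,0],[0,0,0,0,0,0,0],[0,0,0,0,0,0,0]]]'
```

```text
clock: 3.57
tool_pos: [0.4004, -0.2009, 0.0361]
orientation: [-90.1, -0.1, 17.2]
force: [-3.9, 2.9, 22.2]
opening: -0.0
```

```bash
python3 -m pendant '[[[0,-1.5,0,0,0,0,0],[0,-1.5,0,0,0,0,0],[-0.4,0,-1.9,0,0,0,0],[-0.4,0,-1.9,0,0,0,0],[-0.42,0,-1.89,0,0,0,0],[0,0,0,0,0,0,0],[0,0,0,0,0,0,0]]]'
python3 - <<'E'
from h import *
w=shot("wrist","w4");t=shot("scene","s4");print(w["_obs"]["tool_pos"])
print(proj(w,[[.399,-.202,.042],[.4055,-.258,.042],[.4123,-.3153,.042]]))
E
```

```text
clock: 4.15
tool_pos: [0.404, -0.2592, 0.0642]
orientation: [-90.0, 0.0, 17.0]
force: [-1.4, 0.2, 0.5]
opening: 0.0002
[ 0.40404333 -0.25915044  0.06419604]
[[351.31125576 244.17718314]
 [256.53748577 228.40505052]
 [156.5015292  211.32097521]]
```

View pics/w4.png

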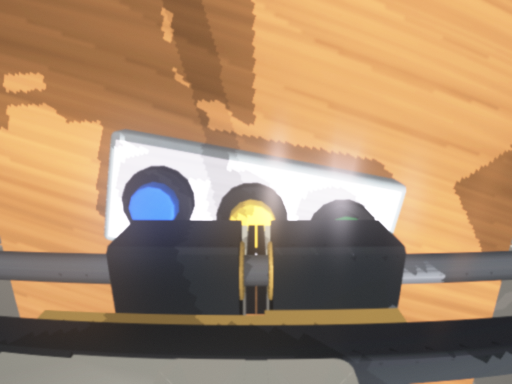

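```bash
python3 -m pendant '[[[0.1,1.3,0,0,0,0,0],[0,0.9,0,0,0,0,0],[0,0.5,0,0,0,0,0],[0,0.2,0,0,0,0,0],[0,0,0,0,0,0,0],[0,0,0,0,0,0,0]]]'
```

```text
clock: 4.75
tool_pos: [0.4055, -0.2578, 0.0363]
orientation: [-90.0, 0.0, 17.2]
force: [-3.3, 5.8, 14.8]
opening: 0.0003
```

```bash
python3 -m pendant '[[[0,-1.5,0,0,0,0,0],[0,-1.4,0,0,0,0,0],[-0.34,0,-1.9,0,0,0,0],[-0.34,0,-1.9,0,0,0,0],[-0.34,0,-1.88,0,0,0,0],[0,0,0,0,0,0,0],[0,0,0,0,0,0,0]]]'
python3 - <<'E'
from h import *
w=shot("wrist","w5");print(w["_obs"]["tool_pos"])
print(proj(w,[[.399,-.202,.042],[.4055,-.258,.042],[.4123,-.3153,.042]]))
E
```

```text
clock: 5.33
tool_pos: [0.4122, -0.3159, 0.0641]
orientation: [-90.0, 0.1, 17.0]
force: [-0.4, 0.2, 0.5]
opening: 0.0005
[ 0.41215862 -0.31588661  0.06407444]
[[440.97461024 256.31503367]
 [353.51051737 242.23373417]
 [256.26569703 226.16446537]]
```

View pics/w5.png

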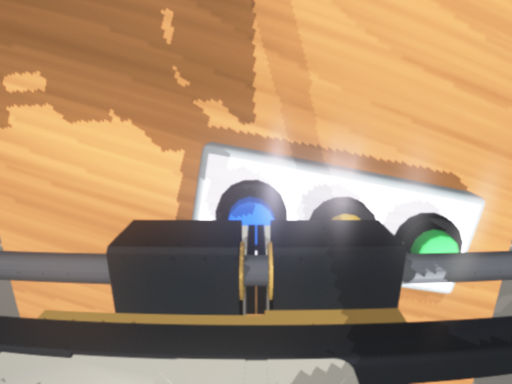

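Blue key sits centred under the fingers (about px 252,215), with green at (436,243) and yellow at (345,217) up again. I'll press blue.

```bash
python3 -m pendant '[[[0,1.3,0,0,0,0,0],[0,0.9,0,0,0,0,0],[0,0.5,0,0,0,0,0],[0,0.2,0,0,0,0,0],[0,0,0,0,0,0,0],[0,0,0,0,0,0,0]]]'
```

```text
clock: 5.88
tool_pos: [0.4123, -0.3149, 0.0364]
orientation: [-90.0, 0.0, 17.2]
force: [-3.4, 5.1, 13.0]
opening: 0.0001
```

```bash
python3 -m pendant '[[[0,-3,0,0,0,0,0],[1.58,-1.6,3.12,0,0,0,1],[1.58,-1.6,3.12,0,0,0,1],[1.58,-1.6,3.12,0,0,0,1],[1.58,-1.6,3.12,0,0,0,1],[1.58,-1.6,3.12,0,0,0,1],[1.58,-1.6,3.12,0,0,0,1],[1.58,-1.6,3.12,0,0,0,1],[1.58,-1.6,3.12,0,0,0,1],[1.58,-1.6,3.12,0,0,0,1],[1.58,-1.6,3.12,0,0,0,1],[0,0,0,0,0,0,1]]]'
python3 - <<'E'
from h import *
w=shot("wrist","w6");print(w["_obs"]["tool_pos"],w["_obs"]["orientation"])
t=shot("top","t6");s=shot("scene","s6")
c=cv2.resize(t["image"][120:290,170:420],None,fx=3.2,fy=3.2,interpolation=cv2.INTER_CUBIC); cv2.imwrite("pics/t6z.png",c[:,:,::-1])
E
```

```text
clock: 6.88
tool_pos: [0.4741, 0.034, 0.2287]
orientation: [-90.0, -0.3, 17.4]
force: [1.1, 0.3, 0.6]
opening: 0.0685
[0.47405224 0.03396649 0.22867941] [-89.99442962  -0.31417992  17.38193304]
```

View pics/w6.png

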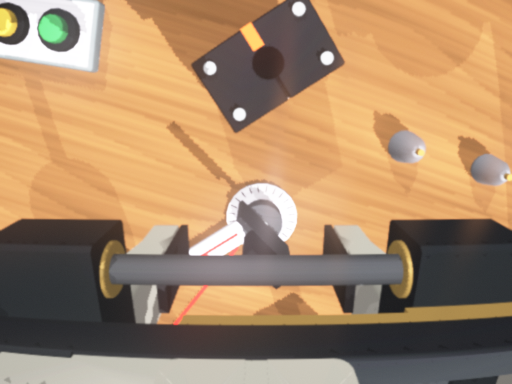

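View pics/t6z.png

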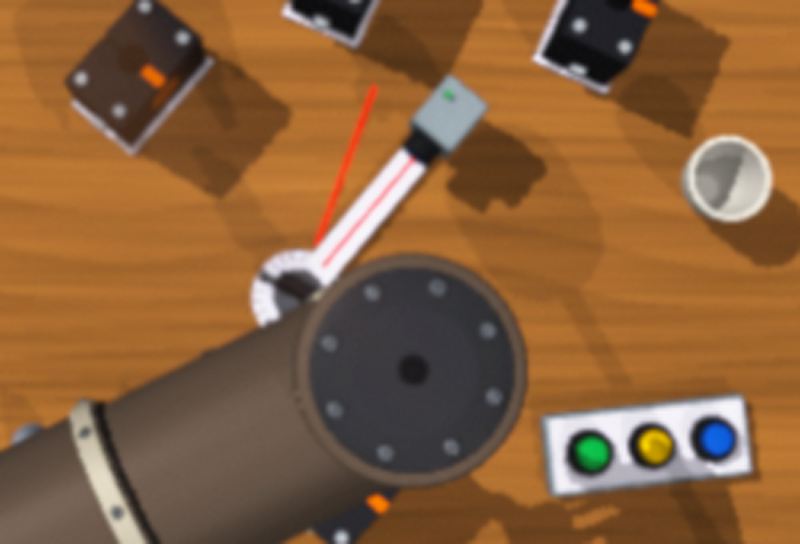

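Run:
```python
from h import *
t=shot("top"); im=t["image"]
w=shot("wrist")
t0=dict(t); t0["image"]=cv2.imread("pics/top0.png")[:,:,::-1].copy()
s0=shot("scene"); 
for nm,s,r in(("top",t0,(255,140,300,205)),("scene",s0,(225,190,275,260))):
    hsv=cv2.cvtColor(s["image"],cv2.COLOR_RGB2HSV)
    m=(cv2.inRange(hsv,np.array((0,170,140)),np.array((9,255,255)))|cv2.inRange(hsv,np.array((172,170,140)),np.array((180,255,255))))>0
    q=np.zeros_like(m); q[r[1]:r[3],r[0]:r[2]]=m[r[1]:r[3],r[0]:r[2]]
    n,l,st,c=cv2.connectedComponentsWithStats(q.astype(np.uint8))
    i=1+np.argmax(st[1:,4]); v,u=np.nonzero(l==i); P=onz(s,np.c_[u,v],0)[:,:2]
    mu=P.mean(0); d=np.linalg.svd(P-mu)[2][0]; d*=np.sign(d[0]); pr=(P-mu)@d
    print(nm,len(P),"mid",mu,"dir",np.degrees(np.arctan2(d[1],d[0])),"range",pr.min(),pr.max(),"pivot est",mu+d*((pr.min()+pr.max())/2-.13))
print("w dial",onz(w,[263,216],0),"t dial",onz(t0,[262.8,212.5],0.0))
c=cv2.resize(t0["image"][130:235,175:330],None,fx=5,fy=5,interpolation=cv2.INTER_CUBIC); cv2.imwrite("pics/t0zz.png",c[:,:,::-1])
```

```text
top 141 mid [0.66180546 0.01917575] dir -19.408152581591366 range -0.08128117522345436 0.0777661696087726 pivot est [0.53753503 0.06295815]
scene 39 mid [0.69409618 0.00611327] dir -19.139988295689317 range -0.05359515756926265 0.042333057844166945 pivot est [0.56596278 0.05058361]
w dial [[0.53184753 0.05706948 0.        ]] t dial [[0.53640828 0.06208146 0.        ]]
```

View pics/t0zz.png

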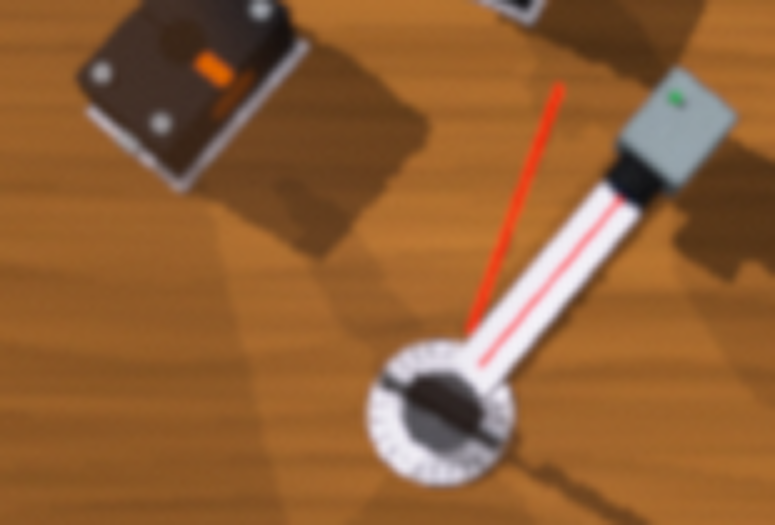

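Run:
```python
from h import *
o=ctrl.get_obs(); print(o["joint_pos"],o["tool_pos"],o["orientation"])
t=shot("top"); t["image"]=cv2.imread("pics/top0.png")[:,:,::-1].copy()
pv=np.array([.537,.0625])
for uv,z in(((175+213/5-.4,130+68/5-.4),.098),((175+228/5-.4,130+77/5-.4),.098),((175+233/5-.4,130+95/5-.4),.062)):
    p=onz(t,uv,z)[0]; d=p[:2]-pv; print(p,np.hypot(*d),np.degrees(np.arctan2(d[1],d[0])))
print(cv2.__version__, snapshot("wrist")["camera_matrix"])
```

```text
[ 2.73858764e+01  1.17020974e+00 -2.40300514e+01 -1.05943292e-02
 -6.48904775e+01 -1.00317958e+02] [0.47102516 0.02807194 0.22480873] [-90.00682132   0.0909886   17.06340992]
[0.72047387 0.19353706 0.098     ] 0.22546257073531598 35.53443097176366
[0.71552474 0.18508872 0.098     ] 0.2165619496863137 34.47646500372198
[0.71302481 0.18489034 0.062     ] 0.21439246518577865 34.81095295144563
4.12.0 [[337.97905623   0.         255.70048835]
 [  0.         337.97905623 189.61601891]
 [  0.           0.           1.        ]]
```

```bash
python3 -m pendant '[[[3.66,0,0.68,0,0,0,1],[3.66,0,0.68,0,0,0,1],[0,0,0,0,-7,0,1],[0,0,0,0,-7,0,1],[0,0,0,0,-7,0,1],[0,0,0,0,-7,0,1],[0,0,0,0,-7,0,1],[0,0,0,0,-7,0,1],[0,0,0,0,-7,0,1],[0,0,0,0,-7,0,1],[0,0,0,0,-7,0,1],[0,0,0,0,-7,0,1]]]'
python3 -m pendant '[[[0,0,0,0,-7,0,1],[0,0,0,0,-7,0,1],[0,0,0,0,-7,0,1],[0,0,0,0,-7,0,1],[0,0,0,0,-7,0,1],[0,0,0,0,-7,0,1],[0,0,0,0,-7,0,1],[0,0,0,0,-7,0,1],[0,0,0,0,-7,0,1],[0,0,0,0,-7,0,1],[0,0,0,0,-7,0,1],[0,0,0,0,-7,0,1]]]'
python3 -m pendant '[[[0,0,0,0,-7,0,1],[0,0,0,0,-7,0,1],[0,0,0,0,-7,0,1],[0,0,0,0,-7,0,1],[0,0,0,0,-7,0,1],[0,0,0,0,-7,0,1],[0,0,0,0,-7,0,1],[0,0,0,0,-7,0,1],[0,0,0,0,-7,0,1],[0,0,0,0,-6.5,0,1],[0,0,0,0,0,0,1],[0,0,0,0,0,0,1]]]'
python3 - <<'E'
from h import *
w=shot("wrist","w7");print(w["_obs"]["tool_pos"],w["_obs"]["orientation"],w["_obs"]["joint_pos"])
E
```

```text
clock: 8.28
tool_pos: [0.5376, 0.0625, 0.2252]
orientation: [-90.0, 0.0, 87.4]
force: [-0.8, -0.5, 0.3]
opening: 0.0877
clock: 9.28
tool_pos: [0.5376, 0.0626, 0.2251]
orientation: [-90.0, -0.0, 171.4]
force: [0.1, -0.5, 0.4]
opening: 0.0875
clock: 10.28
tool_pos: [0.5376, 0.0628, 0.2253]
orientation: [-90.0, -0.0, -119.6]
force: [0.4, -0.1, 0.2]
opening: 0.0878
[0.53762105 0.06282272 0.22525856] [-9.00192522e+01 -2.80292715e-02 -1.19647597e+02] [ 2.74176373e+01  8.03100282e+00 -1.63258615e+01 -1.00863545e-03
 -6.56771275e+01  1.22935177e+02]
```

View pics/w7.png

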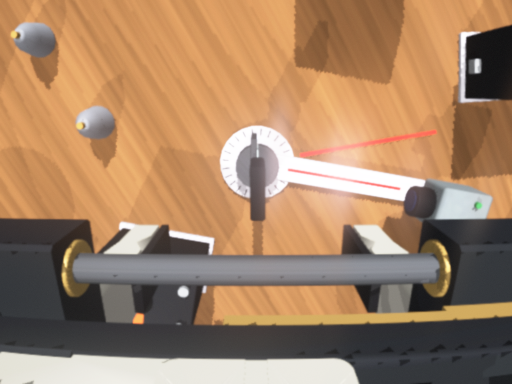

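Run:
```python
from h import *
w=shot("wrist")
print(proj(w,[[.537,.0625,0],[.537,.0625,.133],[.7130,.185,.062],[.825,.026,.098]]))
im=w["image"]; hsv=cv2.cvtColor(im,cv2.COLOR_RGB2HSV)
m=((cv2.inRange(hsv,np.array((0,150,140)),np.array((9,255,255)))|cv2.inRange(hsv,np.array((172,150,140)),np.array((180,255,255))))>0)
def fit(m,r):
    q=np.zeros_like(m); q[r[1]:r[3],r[0]:r[2]]=m[r[1]:r[3],r[0]:r[2]]
    v,u=np.nonzero(q); P=onz(w,np.c_[u,v],0)[:,:2]; mu=P.mean(0); d=np.linalg.svd(P-mu)[2][0]; d*=np.sign(d[0])
    return len(P),mu,np.degrees(np.arctan2(d[1],d[0])),np.linalg.norm(P-mu,axis=1).max()
print(fit(m,(295,125,445,160)),fit(m,(295,166,400,190)))
print(onz(w,[[257,162]],0))
c=cv2.resize(im[110:230,200:320],None,fx=5,fy=5,interpolation=cv2.INTER_CUBIC); cv2.imwrite("pics/w7z.png",c[:,:,::-1])
```

```text
[[255.51898316 162.0746165 ]
 [255.22887926 194.14638876]
 [360.55194214 -40.74319978]
 [557.19966971  62.81399494]]Traceback (most recent call last):
  File "<stdin>", line 10, in <module>
  File "<stdin>", line 8, in fit
  File "h.py", line 15, in onz
    p=cv2.undistortPoints(uv[:,None],s["camera_matrix"],np.array(s["dist_coeffs"]))[:,0]
      ~~~~~~~~~~~~~~~~~~~^^^^^^^^^^^^^^^^^^^^^^^^^^^^^^^^^^^^^^^^^^^^^^^^^^^^^^^^^^
cv2.error: OpenCV(4.12.0) /io/opencv/modules/calib3d/src/undistort.dispatch.cpp:347: error: (-215:Assertion failed) CV_IS_MAT(_src) && CV_IS_MAT(_dst) && (_src->rows == 1 || _src->cols == 1) && (_dst->rows == 1 || _dst->cols == 1) && _src->cols + _src->rows - 1 == _dst->rows + _dst->cols - 1 && (CV_MAT_TYPE(_src->type) == CV_32FC2 || CV_MAT_TYPE(_src->type) == CV_64FC2) && (CV_MAT_TYPE(_dst->type) == CV_32FC2 || CV_MAT_TYPE(_dst->type) == CV_64FC2) in function 'cvUndistortPointsInternal'
```

```bash
python3 - <<'E'
from h import *
w=shot("wrist")
im=w["image"]; hsv=cv2.cvtColor(im,cv2.COLOR_RGB2HSV)
m=((cv2.inRange(hsv,np.array((0,60,120)),np.array((9,255,255)))|cv2.inRange(hsv,np.array((165,60,120)),np.array((180,255,255))))>0)
def fit(m,r):
    q=np.zeros_like(m); q[r[1]:r[3],r[0]:r[2]]=m[r[1]:r[3],r[0]:r[2]]
    v,u=np.nonzero(q); P=onz(w,np.c_[u,v],0)[:,:2]; mu=P.mean(0); d=np.linalg.svd(P-mu)[2][0]; d*=np.sign(d[0])
    return len(P),mu,np.degrees(np.arctan2(d[1],d[0])),np.linalg.norm(P-mu,axis=1).max()
print(fit(m,(295,125,445,160)))
print(fit(m,(297,166,400,190)))
c=cv2.resize(im[110:230,200:320],None,fx=5,fy=5,interpolation=cv2.INTER_CUBIC); cv2.imwrite("pics/w7z.png",c[:,:,::-1])
E
python3 -m pendant '[[[-3,0,1,0,0,0,1],[-3,0,1,0,0,0,1],[-3,-1,1,0,0,0,1],[-2,-1,1,0,0,0,1],[0,0,0,0,0,0,1],[0,0,0,0,0,0,1]]]'
python3 - <<'E'
from h import *
w=shot("wrist","w8");print(w["_obs"]["tool_pos"],w["_obs"]["orientation"])
for r in silhouettes(w,"mould"): print(r["bbox"],r["confidence"])
for z,lo in ((.062,(5,150,120)),):
    for a,c,m in comps(w,(5,190,120),(14,255,255),40): print(a,c,onz(w,c,.098)[0],onz(w,c,.062)[0])
print(proj(w,[[.537,.0625,0],[.537,.0625,.133],[.7130,.185,.062],[.72047387,.19353706,.098]]))
E
```

```text
(707, array([0.65713624, 0.01924024]), np.float64(-19.2406423787334), np.float64(0.08480626182896751))
(230, array([ 0.61700837, -0.00931129]), np.float64(-35.93761218305063), np.float64(0.06726742664921972))
clock: 10.93
tool_pos: [0.6271, 0.1404, 0.2449]
orientation: [-90.0, -0.0, -119.5]
force: [-0.0, -0.9, -1.1]
opening: 0.0875
[0.62714144 0.14040368 0.24490247] [-9.00245129e+01 -3.13943730e-02 -1.19454645e+02]
[133.6, 302.6, 53.9, 18.9] 0.93
[405.3, 128.3, 104.1, 86.9] 0.86
[[224.91614854 243.98676558]
 [212.37954471 303.80913231]
 [309.86031107  87.87922012]
 [319.296818    73.68187129]]
```

View pics/w7z.png

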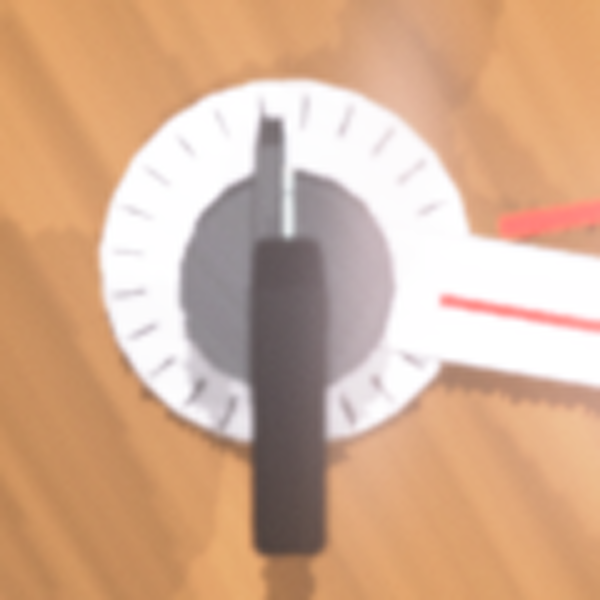

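View pics/w8.png

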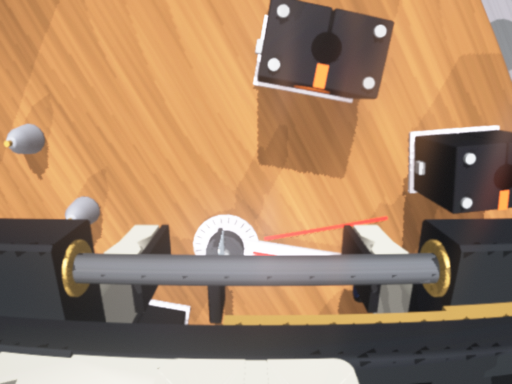

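Run:
```python
from h import *
w=shot("wrist")
im=w["image"]; hsv=cv2.cvtColor(im,cv2.COLOR_RGB2HSV)
m=cv2.inRange(hsv,np.array((3,170,150)),np.array((25,255,255)));m[:, :300]=0;m[:,345:]=0;m[:55]=0;m[105:]=0
v,u=np.nonzero(m); print(len(u),u.min(),u.max(),v.min(),v.max())
P=onz(w,np.c_[u,v],.098)[:,:2]
pv=np.array([.537,.0625])
c=cv2.resize(im[50:110,290:350],None,fx=9,fy=9,interpolation=cv2.INTER_CUBIC); cv2.imwrite("pics/w8z.png",c[:,:,::-1])
t=shot("top","t8")
c=cv2.resize(t["image"][110:180,180:250],None,fx=8,fy=8,interpolation=cv2.INTER_CUBIC); cv2.imwrite("pics/t8z.png",c[:,:,::-1])
```

```text
103 300 329 62 90
```

View pics/w8z.png

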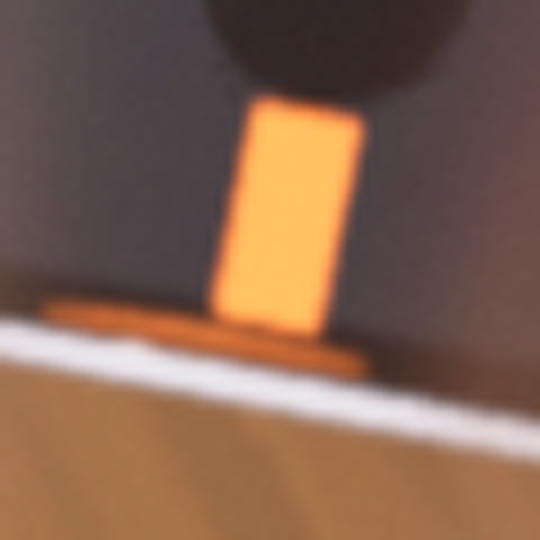

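View pics/t8z.png

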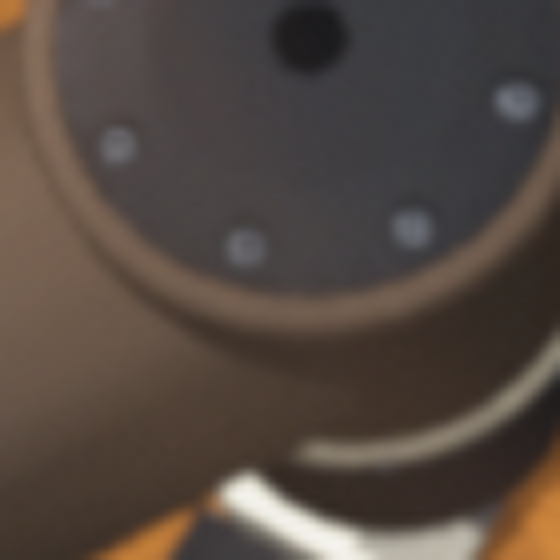

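Run:
```python
from h import *
w=shot("wrist")
a=onz(w,[[319.1,85.9]],.098)[0]; b=onz(w,[[312.5,87]],.062)[0]
d=onz(w,[[225.5,244.5]],0)[0]; print(a,b,"dial",d)
for pv in ([.537,.0625],d[:2]):
  for p in (a,b):
    q=p[:2]-pv; print(np.hypot(*q),np.degrees(np.arctan2(q[1],q[0])))
print(w["_obs"]["tool_pos"])
```

```text
[0.71425834 0.183143   0.098     ] [0.71433642 0.18320494 0.062     ] dial [0.53578918 0.06002479 0.        ]
0.2144184082953698 34.23941888873889
0.2145178029679843 34.24136101452236
0.21681636709930383 34.60012631859978
0.21691580555783035 34.60188165488544
[0.62574702 0.13910078 0.24539245]
```

```bash
python3 -m pendant '[[[2.75,1,-0.96,0,0,0,1],[2.75,1,-0.96,0,0,0,1],[2.75,1,-0.96,0,0,0,1],[2.77,1,-0.96,0,0,0,1],[0,2,0,0,0,0,1],[0,2,0,0,0,0,1],[0,2,0,0,0,0,1],[0,0,0,0,0,0,1],[0,0,0,0,0,0,1]]]'
python3 - <<'E'
from h import *
w=shot("wrist","w9");print(w["_obs"]["tool_pos"],w["_obs"]["orientation"])
print(proj(w,[[.538,.062,0],[.538,.062,.133]]))
E
```

```text
clock: 11.93
tool_pos: [0.5383, 0.062, 0.1454]
orientation: [-90.0, -0.1, -119.4]
force: [0.3, 0.3, 0.3]
opening: 0.0877
[0.53825562 0.06195081 0.14543092] [-9.00459780e+01 -8.61078214e-02 -1.19398865e+02]
[[255.53629231 177.34995442]
 [255.01081399 233.84455595]]
```

View pics/w9.png

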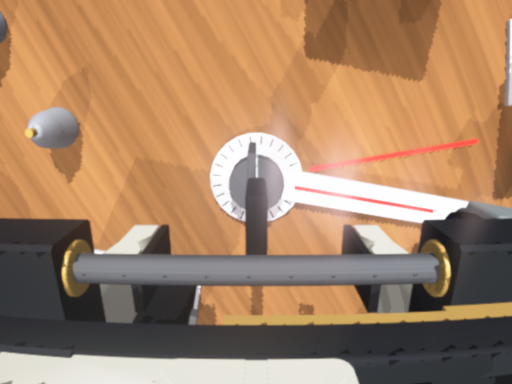

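```bash
python3 -m pendant '[[[0,2.5,0,0,0,0,1],[0,2,0,0,0,0,1],[0,0,0,0,0,0,0],[0,0,0,0,0,0,0],[0,0,0,0,0,0,0],[0,0,0,0,0,0,0],[0,0,0,0,0,0,0],[0,0,0,0,0,0,0],[0,0,0,0,0,0,0],[0,0,0,0,0,0,0],[0,0,0,0,0,0,0],[0,0,0,0,0,0,0]]]'
```

```text
clock: 12.98
tool_pos: [0.539, 0.0626, 0.1006]
orientation: [-90.0, 0.0, -119.4]
force: [-0.0, 0.1, -0.8]
opening: 0.0262
```

```bash
python3 -m pendant '[[[0,0,0,0,0,0,0],[0,0,0,0,0,0,0],[0,0,0,0,0,0,0],[0,0,0,0,0,0,0]]]'
```

```text
clock: 13.32
tool_pos: [0.5389, 0.0626, 0.1005]
orientation: [-90.0, -0.0, -119.4]
force: [-0.6, 1.2, 0.1]
opening: 0.012
```

```bash
python3 -m pendant '[[[0,0,0,0,-4,0,0],[0,0,0,0,-4,0,0],[0,0,0,0,-4,0,0],[0,0,0,0,-4,0,0],[0,0,0,0,-4,0,0],[0,0,0,0,-4,0,0],[0,0,0,0,0,0,0],[0,0,0,0,0,0,0]]]'
cat > look.py <<'E'
from h import *
import sys
w=shot("wrist",sys.argv[1]);o=w["_obs"];print(o["tool_pos"],o["orientation"],o["force"],o["moment"],o["opening"])
im=w["image"]; hsv=cv2.cvtColor(im,cv2.COLOR_RGB2HSV)
m=((cv2.inRange(hsv,np.array((0,130,140)),np.array((8,255,255)))|cv2.inRange(hsv,np.array((172,130,140)),np.array((180,255,255))))>0)
m[225:]=0
n,l,st,c=cv2.connectedComponentsWithStats(m.astype(np.uint8))
for i in range(1,n):
    if st[i,4]<60: continue
    v,u=np.nonzero(l==i); P=onz(w,np.c_[u,v],0)[:,:2]; mu=P.mean(0); d=np.linalg.svd(P-mu,full_matrices=False)[2][0]; d*=np.sign(d[0])
    print(len(P),c[i],"mu",mu,"ang",np.degrees(np.arctan2(d[1],d[0])),"ext",((P-mu)@d).min(),((P-mu)@d).max())
    n2=np.array([-d[1],d[0]])
    for nm,q in(("pivot",[.538,.062]),("marker",[.7143,.1832])): print(nm,"off line mm",1e3*((np.array(q)-mu)@n2))
E
python3 look.py w10
```

```text
clock: 13.98
tool_pos: [0.5382, 0.0628, 0.1005]
orientation: [-90.1, 0.0, -95.4]
force: [-4.6, 3.6, 3.0]
opening: 0.0119
[0.53820018 0.06280596 0.10049464] [-9.00714387e+01  1.09792361e-02 -9.53717910e+01] [-4.63359705  3.62317851  3.03903439] [ 0.76116886  1.41942003 -0.13612223] 0.011868677208901321
1442 [407.18585298  94.92857143] mu [0.65975074 0.1268085 ] ang 28.367555065870175 ext -0.08620046929426073 0.07373635339287903
pivot off line mm 0.8207940965217956
marker off line mm 23.70211092345145
```

View pics/w10.png

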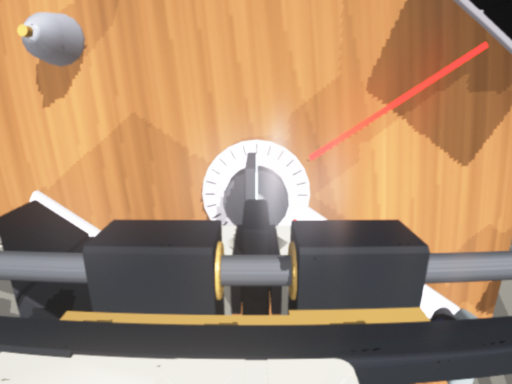

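```bash
python3 -m pendant '[[[0,0,0,0,-1.5,0,0],[0,0,0,0,-1.5,0,0],[0,0,0,0,0,0,0],[0,0,0,0,0,0,0],[0,0,0,0,0,0,0],[0,0,0,0,0,0,0]]]'
python3 look.py w11
python3 - <<'E'
from h import *
t=shot("top","t11");s=shot("scene","s11")
for n,x,r in(("t11z",t,(175,105,335,225)),("s11z",s,(200,140,350,250))):
    c=cv2.resize(x["image"][r[1]:r[3],r[0]:r[2]],None,fx=5,fy=5,interpolation=cv2.INTER_CUBIC); cv2.imwrite(f"pics/{n}.png",c[:,:,::-1])
E
```

```text
clock: 14.53
tool_pos: [0.5381, 0.0628, 0.1005]
orientation: [-90.1, 0.0, -92.4]
force: [-5.1, 3.2, 4.1]
opening: 0.0121
[0.53809565 0.06279432 0.1005006 ] [-9.00801689e+01  1.27919505e-02 -9.23988420e+01] [-5.10453037  3.20499156  4.09797427] [ 0.91327964  1.622881   -0.08828436] 0.012114528177685017
1499 [400.80653769  88.27418279] mu [0.6508465  0.13795952] ang 34.33860982884139 ext -0.08569055084041297 0.07512915035969304
pivot off line mm 0.9335734691425708
marker off line mm 1.5628763856449521
```

View pics/w11.png

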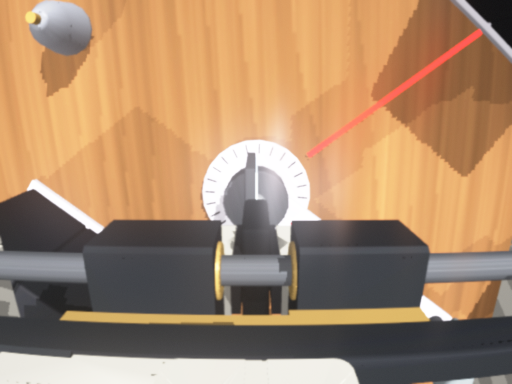

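View pics/t11z.png

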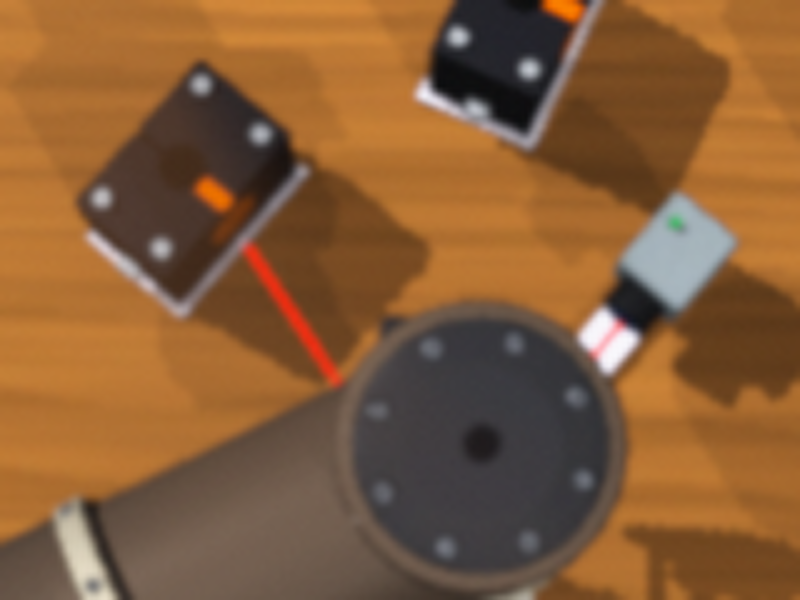

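View pics/s11z.png

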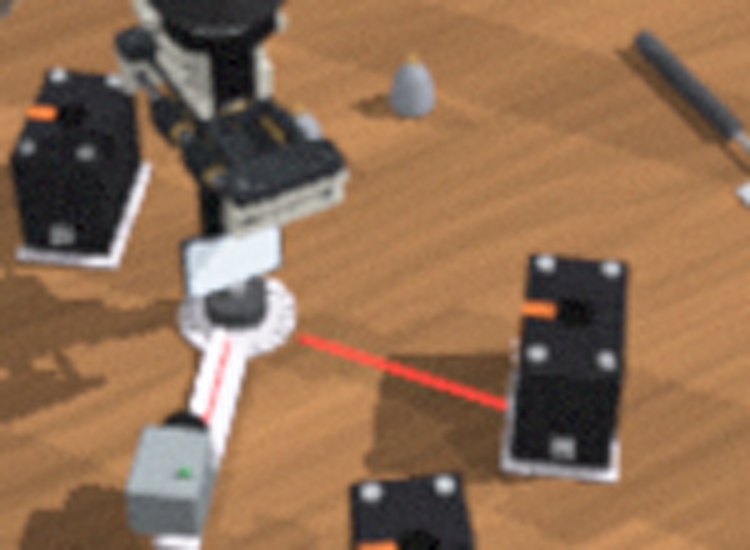

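Run:
```python
from h import *
t=shot("top")
hsv=cv2.cvtColor(t["image"],cv2.COLOR_RGB2HSV)
m=((cv2.inRange(hsv,np.array((0,180,150)),np.array((8,255,255)))|cv2.inRange(hsv,np.array((174,180,150)),np.array((180,255,255))))>0)
q=np.zeros_like(m); q[154:182,222:245]=m[154:182,222:245]
v,u=np.nonzero(q); P=onz(t,np.c_[u,v],0)[:,:2]; mu=P.mean(0); d=np.linalg.svd(P-mu,full_matrices=False)[2][0]; d*=np.sign(d[0]); n=np.array([-d[1],d[0]])
print(len(P),mu,np.degrees(np.arctan2(d[1],d[0])))
for nm,p in(("piv",[.5375,.0625]),("piv2",[.538,.062]),("mk wrist",[.7143,.1832]),("mk top disc",onz(t,[175+233/5-.4,105+221/5-.4],.062)[0,:2]),("mk top stripe",onz(t,[175+230/5-.4,105+203/5-.4],.098)[0,:2])):
    p=np.array(p); r=p-[.5375,.0625]; print(nm,p,"off mm",1e3*((p-mu)@n), np.degrees(np.arctan2(r[1],r[0])))
print(ctrl.get_obs()["clock"])
```

```text
105 [0.66956069 0.15277031] 34.27098588835691
piv [0.5375 0.0625] off mm -0.2335160358416707 0.0
piv2 [0.538 0.062] off mm -0.9282616362618569 -44.99999999999682
mk wrist [0.7143 0.1832] off mm -0.04645317161227854 34.32105280346485
mk top disc [0.71244371 0.18487417] off mm 2.382344475576192 34.97301868651648
mk top stripe [0.71497842 0.18396653] off mm 0.20496845749176337 34.38780357502037
14.7333
```

```bash
python3 -m pendant '[[[0,0,0,0,-0.2,0,0],[0,0,0,0,0,0,0],[0,0,0,0,0,0,0],[0,0,0,0,0,0,0],[0,0,0,0,0,0,0],[0,0,0,0,0,0,0],[0,0,0,0,0,0,0]]]'
python3 look.py w12
python3 -c "
from h import *
shot('top','t12')"
```

```text
clock: 15.32
tool_pos: [0.5381, 0.0628, 0.1005]
orientation: [-90.1, 0.0, -92.2]
force: [-5.0, 2.5, 3.7]
opening: 0.0117
[0.53808447 0.06278892 0.1004908 ] [-9.00821052e+01  1.27145900e-02 -9.21999703e+01] [-5.00123319  2.49578531  3.66030614] [ 0.91260412  1.65522019 -0.08674407] 0.011670173095211029
1496 [400.39171123  87.81751337] mu [0.65021914 0.13867921] ang 34.760249458048904 ext -0.08630281024857984 0.07521602741160247
pivot off line mm 0.9856155729182103
marker off line mm 0.040524187405509594
```

View pics/t12.png

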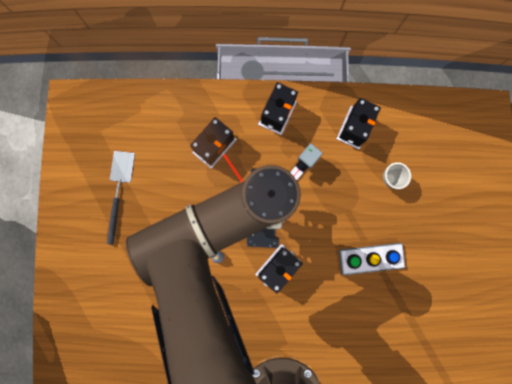

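```bash
python3 -c "
from plant import ctrl
print(ctrl.close_job()); print(ctrl.get_obs()['clock'])"
```

```text
the job is handed in; nothing more can be done
None
the job is handed in; nothing more can be done
```

I pressed the keys in order, aimed the mirror at the leftmost mould's marker, and handed the job in at about 15.4 s with the fingers still holding the handle.

- **Keys:** I pressed green, then yellow, then blue to the stop. The fingertip was 36.1 to 36.4 mm above the bench at 22, 15 and 13 N, which is about 5.6 to 5.9 mm of travel. I raised the fingers about 28 mm after each press. The wrist pictures showed green and yellow up before the next press; I did not check blue closely, but the later overhead pictures show nothing wrong.
- **Mirror:** I gripped the handle (12 mm opening) and turned the mirror about 27 degrees.
- **Last aim check (wrist camera):** the red line lay at 34.8 degrees and passed within 0.1 mm of the marker centre. It also ran about 1 mm to one side of the pivot, so part of that agreement may be calibration error.
- **Overhead check:** this was done before the last 0.2 degree nudge. It put the marker 0.05 to 2.4 mm from the line, depending on which feature I measured. The disc gave the 2.4 mm figure, and I leaned the nudge that way, so expect the aim to be within about 2 mm.
- **Other things:** the crucible, the spatula and one sinker were in their places in the last overhead picture. The arm hid the other sinker there, and I never moved near it.

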